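Close the measuring-instrument case and fasten its latches

TASK

The job at the gearbox is measured up and the grey instrument case stands open on the bench. With the fingertips, push its lid down until it is fully shut, smoothly and without slamming it, and only then press both front latches home, flush against the front of the case. Nothing is to be picked up: do not lift the case or shove it along the bench, and leave the ring gauge in its pocket and the other things on the bench where they are.

Things in the scene. Friction and masses are not known exactly. Their poses are not given: they have to be found in the camera images.
- case: Open grey plastic hard case, dark foam and instruments inside, standing loose, some 3.7 kg in all. Base 165 deep (x), 260 wide (y), 60 high; 94 high with the 34 lid shut. Origin: centre of underside. +x to the back (hinge); front with the latches at x = -82.5 mm, facing the robot within 20 degrees; +y left as the robot sees it. Handle on the front: y within 50, 15 to 41 high, standing out 20.
- hinge (a point): Middle of the lid's hinge axis, on the top back edge of the base, at (82.5, 0, 60) mm in the case frame; the axis runs along the case's y. Axes as the case.
- lid (a joint): Lid angle in rad: 0 = shut on the base, 1.57 = upright; starts at 1.25 to 1.5, leaning a little towards the front. The hinge is stiff (about 0.7 N m of friction, 0.5 kg lid): the lid stays at any angle where it is left and has to be pushed all the way, with up to 6 N near its front edge.
- lid_edge (a point): Middle of the lid's free (front) edge on its outer face, moving with the lid; when shut at (-82.5, 0, 94) mm in the case frame. Lid: 165 from hinge to free edge, 260 wide, 34 thick; the outer (top) face lies 34 mm from the hinge axis. Axes are the lid's: -x from the hinge to the free edge, z out of the outer face.
- latch_left (a joint): Angle in rad of the latch lever on the case's left (+y) front: 0 = hanging flush against the front (fastened), 1.57 = standing straight out from the front when the lid is shut. It starts at 1.0 to 1.5. Stiff: it stays where it is left (about 0.1 N m of friction, 3 to 5 N at the lever), 1.9 at most.
- latch_left_pivot (a point): Axis of the left latch lever, on the lid's front near its lower rim: with the lid shut at (-88.5, 85, 70) mm in the case frame; the axis is along the case's y. The lever is a black plate 40 wide, 43 long from the axis to its end, 6 thick, with a small outward lip at its end.
- latch_left_pad (a point): Middle of the left lever's outer face, 25 mm from its axis: the place to press. Axes are the lever's: -x out of its outer face, -z from its axis to its end.
- latch_right (a joint): The same for the latch on the right (-y).
- latch_right_pivot (a point): Axis of the right latch lever: with the lid shut at (-88.5, -85, 70) mm in the case frame; lever as on the left.
- latch_right_pad (a point): Middle of the right lever's outer face, 25 mm from its axis.
- gauge_pocket (a point): Middle of the floor of the square foam pocket (72 x 72, 20 deep) in the case, at (0, 55, 22) mm in the case frame.
- ring_gauge: Loose plain steel ring, 60 across, 20 high, lying in the foam pocket of the case; origin at the centre of its underside. Stays in the pocket.
- bearing: Loose steel ball bearing, 52 across, 15 high, lying on the bench in front of the case, between the two latches, its centre about 165 mm in front of the case's centre; origin at the centre of its underside. Leave it.
- wrench: Loose steel wrench 190 long lying along the right side of the case, about 60 mm from it; origin under its middle, x along it. Leave it.
- grease_jar: Loose white jar with black lid, 60 across, 75 high, standing to the left of the case, about 45 mm from it; origin at the centre of its underside. Leave it.
- screwdriver: Loose screwdriver with blue handle, 200 long, on the far left of the bench; origin under its middle, x along it. Leave it.
- coupling: Loose dark steel coupling half, 68 across, 36 high, on the right of the bench; origin at the centre of its underside. Leave it.
- hex_keys: Loose folded hex-key set in a blue holder, 105 x 34 x 25, on the right of the bench; origin under its centre. Leave it.
Not all that is in view belongs to the job. Leave any blue look-alike of the ring_gauge alone.

How it is judged (in metres and radians):
On the way:
1. the lid is fully shut while both latches are still open (value of joint lid below 0.03 rad and value of joint each of latch_left, latch_right above 0.4 rad), for 0.2 s.
At the end, for the whole second after the job is handed in: The lid is shut (under 0.03 rad, 5 mm at its front edge), both latch levers lie flush (under 0.12 rad, 5 mm at their ends), the case stands flat and at rest within 40 mm of where it started, with the ring gauge in its pocket (value of joint lid below 0.03 rad and value of joint each of latch_left, latch_right below 0.12 rad and distance of case from where it was at the start of the episode below 0.04 m and angle between case's own z axis and vertical below 0.05 rad and linear speed of case below 0.02 m/s and distance between ring_gauge and gauge_pocket below 0.03 m); the robot touches nothing.
It fails at once if the lid was slammed (swung shut faster than 3 rad/s) (velocity of joint lid below -3 rad/s).
It fails at once if the case was lifted or tipped (height (world z) of case above 0.012 m or angle between case's own z axis and vertical above 0.12 rad).
It fails at once if the case was shoved along the bench (more than 40 mm) (distance of case from where it was at the start of the episode above 0.04 m).
It fails at once if the ring gauge was taken out of its pocket (distance between ring_gauge and gauge_pocket above 0.03 m).
It fails at once if something else on the bench was moved (more than 30 mm) (distance of any of bearing, wrench, grease_jar, screwdriver, coupling, hex_keys from where it was at the start of the episode above 0.03 m).
It also fails if it takes over 51 s, if anything falls off the work surface, if the arm or the gripper's body presses on something with over 40 N, if the wrist force passes 120 N, or if a joint passes its speed limit or range.

ROBOT

A 6-joint arm with a two-finger parallel gripper is mounted at the origin on the work surface. World frame = base frame: x ahead of the robot, y to its left, z up, the work surface at z = 0. Lengths are in mm, angles in rad, forces in N, time in s.
With the tool pointing down it reaches from about 400 to 925 mm from the base axis. Payload 12.5 kg.
Tool frame: the origin (TCP) lies midway between the tips of the shut fingers; the grasp point (between the pads) lies 19 mm behind it; z points along the fingers, y is the line along which they close (so a half turn about z gives the same grasp; the last joint's range is limited). The gripper opens to 95 mm and grips with 3 to 60 N. Pads are 20 mm wide; open, the fingers measure 119 mm over their backs; the gripper's body (75 mm by 180 mm) begins 59 mm behind the grasp point.
Start: joints at [1.093, 0.491, 1.559, -0, 1.092, -0.106], TCP at [227.043, 582.321, 214.661] pointing down, gripper open.
Joint ranges: [-3.1, 3.1], [-0.84, 2.19], [0.05, 2.79], [-1.13, 4.28], [0.06, 2.93], [-2.69, 2.69]. Speed limits (rad/s): [2.22, 2.22, 2.79, 3.14, 3.14, 3.14].

INTERFACE

Orientations are given as [roll, pitch, yaw] about the fixed x, y, z axes, in that order (R = Rz(yaw) Ry(pitch) Rx(roll)).
In Python, from cell import env gives the robot as it stands.
- The arm moves only by the tool arm_command, never from a script. Its argument "targets" is a list of rows, each a list of 5 numbers: the shift along the tool's x, y, z in mm, then the turn about the tool's z in degrees, then the opening, from 0 (shut) to 1 (fully open). In form: [[tx, ty, tz, roll, fingers], ...]. A call has 1 to 5 rows; each row is the pose to reach, as a shift and turn from the pose commanded when the call began, along the tool's axes at that moment; what a row does not reach only later rows make up. A row lasts 1/10 s, in which the tool goes at most 50 mm and 8.59 degrees, less where a joint would pass 70% of its speed; a pose out of reach is approached as far as the arm can. A call with a gripper value outside its range is refused whole. The fingers move at their own pace and stop on an object; the grip force is fixed at half the most. Time passes only in rows, so rows that repeat a pose let the fingers close. It gives the time, the measured TCP pose, the force, the opening and the grip force at its end, in the units of the state.
- env.state(): the state, without advancing time (a new reading comes with each control period).
- env.read_camera(name): name is "scene" or "top"; returns a dict with "frame" (400x640x3 uint8, red, green, blue), "vertical_fov" (degrees; the focal length in pixels is half the picture's height over the tangent of half this angle, whatever the lens; pixels are square), "cx", "cy" (the principal point, pixels), "world_from_camera" (4x4, takes a point from camera to world coordinates). Camera axes: x right, y down, z forward; pixel columns grow to the right and rows downward; lengths in mm; the calibration is good to about 2 mm. A picture is of the moment at which its call begins. There is no depth.
- env.job_done(): hands the job in; it is judged then, once.
The state is a dict: "t": time; "joints": joint angles; "qvel": joint speeds; "tau": joint torques, N m; "eef_pos": TCP position; "tcp_rot": TCP orientation; "ft_force": force on the tool from outside, world axes, zero at the start; "moment": the same for the moment, N m; "opening": opening from 0.0 (shut) to 1.0 (fully open); "grip_force": force on a finger pad.
Only numpy, scipy, OpenCV 4.12 (cv2) and the standard library are available. Lean on these libraries where they do the work, as an engineer would, in place of code of your own. Each camera call takes 0.05 s, during which the arm holds its last target. There are 200 camera calls.

## Working session

There is one attempt and no reset: what is moved stays moved. The work goes in short steps, Python scripts to look and compute and a tool call to move; the robot and the scene stay as the last step left them, time stands still between calls to the robot, and variables do not carry over. Pictures are saved under pics/ and viewed, at most 10 in all, crops included, and the job is handed in when it is done.

Besides the shell and the picture viewer there is one more tool, called after ">>>" as a command line: name --pt "numbers of a row" for each row, then --argument value for the rest. arm_command: Moves the arm, as the interface text tells. Its arguments: {"type":"object","properties":{"targets":{"type":"array","items":{"type":"array","items":{"type":"number"}}}},"required":["targets"]}

```bash
ls; mkdir -p pics; python3 - <<'E'
from cell import env
import cv2
s=env.state()
for k in('t','joints','eef_pos','tcp_rot','ft_force','opening'):print(k,s[k])
for n in('scene','top'):
    c=env.read_camera(n);cv2.imwrite(f'pics/{n}0.png',c['frame'][:,:,::-1]);print(n,c['vertical_fov'],c['cx'],c['cy'],c['world_from_camera'])
E
```

```text
pics
t 0.0
joints [ 1.09340241e+00  4.91549800e-01  1.55947853e+00  2.91935743e-05
  1.09170087e+00 -1.05601694e-01]
eef_pos [226.90755069 582.0784516  214.05779992]
tcp_rot [-3.14046516e+00 -1.45546252e-04  2.76978688e+00]
ft_force [ 0.46508504  0.70694463 -0.13016639]
opening 0.9966257320455036
scene 51.352412981976066 319.5623918786093 194.92566576525576 [[ 8.06800987e-01  4.54419101e-01 -3.77591643e-01  1.07889427e+03]
 [ 5.90714866e-01 -6.32663354e-01  5.00792399e-01 -7.15034695e+02]
 [-1.13187642e-02 -6.27088798e-01 -7.78865537e-01  1.18692844e+03]
 [ 0.00000000e+00  0.00000000e+00  0.00000000e+00  1.00000000e+00]]
top 49.26183508070103 325.09179284986993 199.32567029949635 [[-1.29339030e-02 -9.96601961e-01  8.13464552e-02  4.53170983e+02]
 [-9.99786578e-01  1.42000191e-02  1.50052546e-02 -2.65231682e+01]
 [-1.61093873e-02 -8.11350176e-02 -9.96572926e-01  1.29363179e+03]
 [ 0.00000000e+00  0.00000000e+00  0.00000000e+00  1.00000000e+00]]
```

View pics/scene0.png

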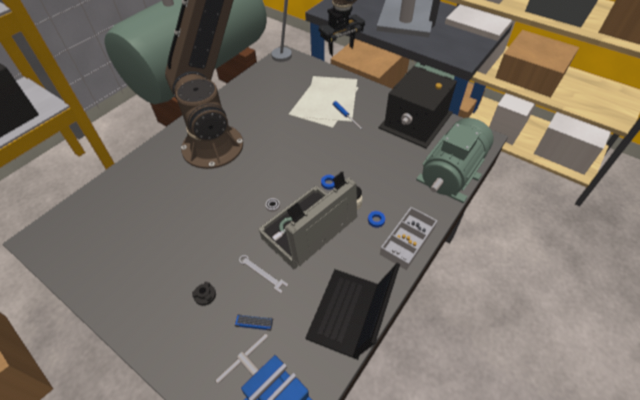

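View pics/top0.png

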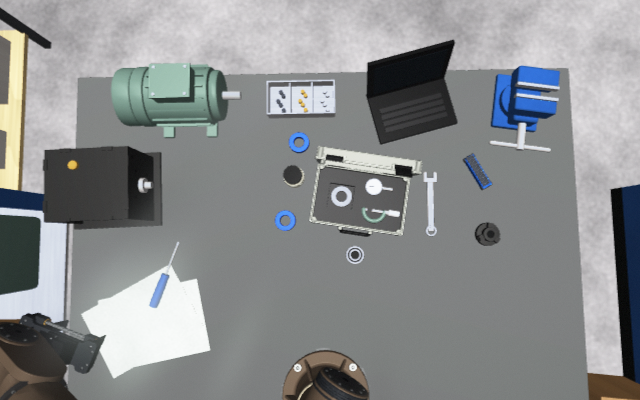

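The top view shows the open case at about (360,197), with its front facing the robot at the bottom and its handle at (355,231). The bearing is at (355,255), the jar at (293,176) and the wrench at (431,203). Ring candidates are the steel ring in the foam pocket at (341,196), which is the gauge, blue look-alikes at (299,142) and (285,220), and the bearing at (355,255). The open box that could be confused with the case is the laptop at (410,95), with the parts tray at (301,97). The grey case with the handle is the target, and I'll check it in a close crop.

```bash
python3 - <<'E'
import cv2
a=cv2.imread('pics/top0.png')[135:275,270:450]
cv2.imwrite('pics/crop1.png',cv2.resize(a,None,fx=4.2,fy=4.2,interpolation=cv2.INTER_CUBIC))
E
```

```text
(no output)
```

View pics/crop1.png

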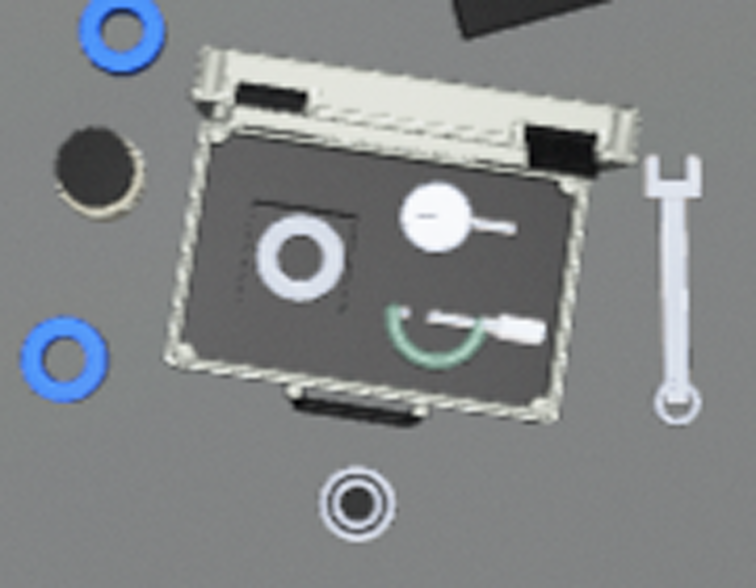

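The crop confirms the case. Its front rim corners are at top pixels (310,221) and (403,235). The lid stands at the back, with its outer top edge from (318,146) to (422,161). Both black latches stick out at (335,158) and (403,171).

```bash
cat > h.py <<'E'
import numpy as np
from cell import env
def ray(c,u,v):
    f=200/np.tan(np.radians(c['vertical_fov']/2));M=np.array(c['world_from_camera'])
    return M[:3,3],M[:3,:3]@np.array([(u-c['cx'])/f,(v-c['cy'])/f,1])
def onz(c,u,v,z):
    o,d=ray(c,u,v);return o+d*(z-o[2])/d[2]
E
python3 - <<'E'
from h import *
c=env.read_camera('top')
P=lambda x,y,z:onz(c,270+x/4.2,135+y/4.2,z)[:2]
L,R=P(167,362,60),P(557,420,60);print('front',L,R,np.linalg.norm(L-R))
yv=(L-R)/np.linalg.norm(L-R);xv=np.array([yv[1],-yv[0]]);C=(L+R)/2+82.5*xv
print('C',C,'yaw',np.arctan2(xv[1],xv[0]))
for n,p in dict(bearing=(357,504,15),ring=(300,257,42),bl=(217,130,60),br=(570,183,60),jar=(97,168,75)).items():
    d=P(*p)-C;print(n,d@xv,d@yv)
for a in np.arange(1.1,1.56,.05):   # outer free edge: x predicted vs measured at that height
    z=60+165*np.sin(a)+34*np.cos(a);l,r=P(203,47,z)-C,P(637,108,z)-C
    print(round(a,2),'pred',82.5-165*np.cos(a)+34*np.sin(a),'meas',l@xv,r@xv,'w',np.linalg.norm(l-r),l@yv,r@yv)
E
```

```text
front [492.45616627  36.20536578] [ 450.15980751 -224.57979734] 264.1928902584485
C [ 552.74384967 -107.39517756] yaw -0.1607884196831721
bearing -159.24911051559826 -10.374369255889825
ring 2.4216343245220178 53.643473681197165
bl 78.34279811384819 122.10921955947693
br 77.12649983925388 -119.5087282532408
jar 38.901589564496774 197.31733021394504
1.1 pred 37.95769020686855 meas 101.2928197116198 102.1228840135353 w 258.38392349632244 130.0016392087728 -128.38095098377107
1.15 pred 46.13354622297179 meas 100.8914088751757 101.71990540355651 w 257.89590410299104 129.87676715236944 -128.0178061651038
1.2 pred 54.40029943423458 meas 100.57157438759704 101.39882175178114 w 257.50706200301863 129.77727210503474 -127.72846111895568
1.25 pred 62.73728726287064 meas 100.33411566853646 101.16043560012143 w 257.21836909915044 129.70340275257112 -127.51363905725421
1.3 pred 71.1236715811277 meas 100.17962624112529 101.00534278980753 w 257.0305469732976 129.65534372988927 -127.37387692327644
1.35 pred 79.5384907957546 meas 100.10849224847559 100.93393097209436 w 256.94406508295873 129.63321515951722 -127.3095240495705
1.4 pred 87.96071224106795 meas 100.12089148852304 100.94637863933579 w 256.9591395878211 129.6370723513566 -127.32074128480654
1.45 pred 96.3692847496626 meas 100.21679296962509 101.04265467884622 w 257.075732809473 129.6669056644366 -127.40750059173811
1.5 pred 104.74319126936695 meas 100.39595698802339 101.22251845066654 w 257.2935533255809 129.7226405310114 -127.56958511728132
1.55 pred 113.06150139492797 meas 100.6579357269788 101.48552038903831 w 257.6120566982932 129.8041376429407 -127.8065897345343
```

Everything agrees with the given sizes: case centre about (553,-107), yaw -0.16, lid about 1.47 rad. I'll lift, square the tool to the case, shut the fingers and travel behind the lid.

>>> arm_command --pt "0 0 -50 -6 0" --pt "0 0 -100 -12 0" --pt "0 0 -120 -12 0"

```text
t: 0.45
eef_pos: [227.3, 583.0, 339.3]
tcp_rot: [3.136, 0.002, 2.983]
ft_force: [-0.6, 0.3, -0.8]
opening: 0.802
grip_force: 0.0
```

>>> arm_command --pt "-34 -36 0 0 0" --pt "-68 -72 0 0 0" --pt "-102 -108 0 0 0" --pt "-136 -144 0 0 0" --pt "-148 -157 0 0 0"

```text
t: 0.95
eef_pos: [349.3, 400.5, 334.7]
tcp_rot: [-3.141, 0.0, 2.977]
ft_force: [0.2, 0.4, 0.2]
opening: 0.386
grip_force: 0.0
```

>>> arm_command --pt "-34 -36 0 0 0" --pt "-68 -72 0 0 0" --pt "-102 -108 0 0 0" --pt "-136 -144 0 0 0" --pt "-148 -157 0 0 0"

```text
t: 1.45
eef_pos: [470.1, 221.4, 334.4]
tcp_rot: [-3.141, 0.0, 2.976]
ft_force: [-1.1, -0.6, 0.4]
opening: 0.014
grip_force: 0.0
```

>>> arm_command --pt "-34 -36 0 0 0" --pt "-68 -72 0 0 0" --pt "-102 -108 0 0 0" --pt "-136 -144 0 0 0" --pt "-148 -157 0 0 0"

```text
t: 1.95
eef_pos: [590.7, 42.3, 333.8]
tcp_rot: [-3.141, -0.001, 2.976]
ft_force: [0.7, 1.5, 0.5]
opening: 0.003
grip_force: 0.0
```

>>> arm_command --pt "-34 -36 0 0 0" --pt "-68 -72 0 0 0" --pt "-102 -108 0 0 0" --pt "-136 -144 0 0 0" --pt "-148 -157 0 0 0"

```text
t: 2.45
eef_pos: [711.0, -136.3, 333.1]
tcp_rot: [-3.141, -0.001, 2.977]
ft_force: [0.9, 0.2, 0.2]
opening: 0.005
grip_force: 0.0
```

>>> arm_command --pt "0 0 0 0 0" --pt "0 0 0 0 0"

```text
t: 2.65
eef_pos: [709.5, -132.4, 334.1]
tcp_rot: [3.141, -0.001, 2.979]
ft_force: [-0.7, 0.5, -0.5]
opening: 0.007
grip_force: 0.0
```

```bash
cat >> h.py <<'E'
C=np.array([552.7,-107.4]);ph=-0.161
xv=np.array([np.cos(ph),np.sin(ph)]);yv=np.array([-xv[1],xv[0]])
def rel():
    s=env.state();d=s['eef_pos'][:2]-C
    print('t',s['t'],'case xyz',np.round([d@xv,d@yv,s['eef_pos'][2]],1),'F case',np.round([s['ft_force'][:2]@xv,s['ft_force'][:2]@yv,s['ft_force'][2]],1),s['tcp_rot'].round(3) if hasattr(s['tcp_rot'],'round') else s['tcp_rot'])
E
python3 -c "
from h import *
import cv2
rel()
a=env.read_camera('top')['frame'][100:280,250:470,::-1];b=env.read_camera('scene')['frame'][120:300,200:420,::-1]
cv2.imwrite('pics/p2.png',cv2.resize(np.hstack([a,b]),(800,327),interpolation=cv2.INTER_CUBIC))"
```

```text
t 2.65 case xyz [158.7   0.4 334.1] F case [-0.8  0.4 -0.5] [ 3.141e+00 -1.000e-03  2.979e+00]
```

View pics/p2.png

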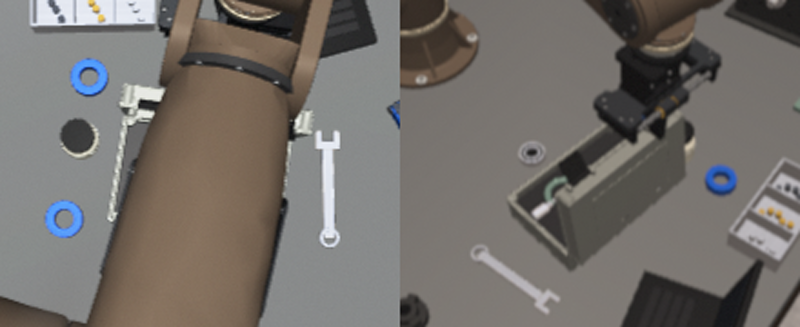

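The tool is square to the case, directly behind and above the lid, at case coordinates (159,0,334). I'll go down behind the lid and ease up to it.

>>> arm_command --pt "0 0 40 0 0" --pt "0 0 80 0 0" --pt "0 0 120 0 0" --pt "5 0 130 0 0" --pt "20 0 130 0 0"

```text
t: 3.25
eef_pos: [689.5, -128.8, 203.5]
tcp_rot: [3.141, -0.002, 2.98]
ft_force: [0.0, -0.7, 0.3]
opening: 0.008
grip_force: 0.0
```

>>> arm_command --pt "5 0 0 0 0" --pt "10 0 0 0 0" --pt "15 0 0 0 0" --pt "20 0 0 0 0" --pt "25 0 0 0 0"

```text
t: 3.75
eef_pos: [665.9, -125.9, 205.3]
tcp_rot: [-3.142, 0.003, 2.979]
ft_force: [6.8, -0.8, 3.0]
opening: 0.006
grip_force: 3.1
```

```bash
python3 - <<'E'
from h import *
rel()
for a in np.arange(1.47,-.01,-.07):print(round(a,2),(82.5-140*np.cos(a)+34*np.sin(a)+10).round(1),(60+140*np.sin(a)+34*np.cos(a)).round(1))
E
```

```text
t 3.75 case xyz [ 1.147e+02 -1.000e-01  2.053e+02] F case [6.9 0.3 3. ] [-3.142e+00  3.000e-03  2.979e+00]
1.47 112.2 202.7
1.4 102.2 203.7
1.33 92.1 204.1
1.26 82.1 203.7
1.19 72.0 202.6
1.12 62.1 200.8
1.05 52.3 198.4
0.98 42.8 195.2
0.91 33.4 191.4
0.84 24.4 186.9
0.77 15.7 181.9
0.7 7.3 176.2
0.63 -0.6 170.0
0.56 -8.1 163.2
0.49 -15.0 155.9
0.42 -21.5 148.1
0.35 -27.4 139.9
0.28 -32.7 131.4
0.21 -37.3 122.4
0.14 -41.4 113.2
0.07 -44.8 103.7
-0.0 -47.5 94.0
```

Contact at about 7 N, at the expected place. Now I'll follow the lid's arc.

>>> arm_command --pt "10 0 -1 0 0" --pt "20 0 -1 0 0" --pt "30 0 -1 0 0" --pt "40 0 0 0 0" --pt "50 0 2 0 0"

```text
t: 4.25
eef_pos: [615.8, -117.7, 202.8]
tcp_rot: [3.141, 0.001, 2.979]
ft_force: [4.2, 0.9, 1.0]
opening: 0.005
grip_force: 2.0
```

>>> arm_command --pt "10 0 2 0 0" --pt "19 0 6 0 0" --pt "29 0 9 0 0" --pt "38 0 14 0 0" --pt "46 0 19 0 0"

```text
t: 4.75
eef_pos: [569.5, -110.2, 183.3]
tcp_rot: [3.142, -0.001, 2.979]
ft_force: [0.1, -0.7, 4.6]
opening: 0.005
grip_force: 1.9
```

```bash
python3 -c "
from h import *
rel()"
```

```text
t 4.75 case xyz [ 17.   -0.  183.3] F case [ 0.2 -0.7  4.6] [ 3.142e+00 -1.000e-03  2.979e+00]
```

>>> arm_command --pt "8 0 6 0 0" --pt "16 0 12 0 0" --pt "24 0 19 0 0" --pt "31 0 26 0 0" --pt "37 0 34 0 0"

```text
t: 5.25
eef_pos: [533.3, -104.2, 148.9]
tcp_rot: [3.141, -0.001, 2.979]
ft_force: [0.9, 0.2, 2.8]
opening: 0.007
grip_force: 1.3
```

>>> arm_command --pt "6 0 8 0 0" --pt "11 0 17 0 0" --pt "16 0 26 0 0" --pt "20 0 35 0 0" --pt "23 0 44 0 0"

```text
t: 5.75
eef_pos: [510.8, -100.5, 104.7]
tcp_rot: [3.141, -0.001, 2.979]
ft_force: [-1.3, 0.8, 1.7]
opening: 0.007
grip_force: 1.0
```

>>> arm_command --pt "1 0 3 0 0" --pt "2 0 5 0 0" --pt "2 0 7 0 0" --pt "3 0 9 0 0" --pt "3 0 11 0 0"

```text
t: 6.25
eef_pos: [508.5, -100.2, 94.6]
tcp_rot: [-3.142, 0.0, 2.979]
ft_force: [-1.6, 0.4, 1.7]
opening: 0.002
grip_force: 0.9
```

```bash
python3 -c "
from h import *
rel()"
```

```text
t 6.25 case xyz [-44.8   0.1  94.6] F case [-1.6  0.1  1.7] [-3.142  0.     2.979]
```

>>> arm_command --pt "0 0 1 0 0" --pt "0 0 2 0 0" --pt "0 0 2 0 0"

```text
t: 6.55
eef_pos: [508.4, -100.2, 94.1]
tcp_rot: [-3.141, 0.001, 2.979]
ft_force: [-7.7, 1.8, 22.9]
opening: 0.006
grip_force: 11.4
```

>>> arm_command --pt "0 0 1 0 0" --pt "0 0 2 0 0" --pt "0 0 2 0 0"

```text
t: 6.85
eef_pos: [508.5, -100.2, 93.9]
tcp_rot: [-3.141, 0.002, 2.98]
ft_force: [-13.7, 2.5, 49.0]
opening: 0.006
grip_force: 24.2
```

The lid is seated: a hard stop at z = 94 with the force rising. I'll lift off and go above the left latch.

>>> arm_command --pt "0 0 -20 0 0" --pt "0 0 -50 0 0" --pt "24 28 -60 0 0" --pt "48 56 -60 0 0" --pt "72 85 -60 0 0"

```text
t: 7.35
eef_pos: [450.5, -3.9, 151.0]
tcp_rot: [3.141, 0.001, 2.978]
ft_force: [1.3, 0.9, -0.8]
opening: 0.004
grip_force: 0.0
```

>>> arm_command --pt "0 0 0 0 0" --pt "0 0 0 0 0"

```text
t: 7.55
eef_pos: [451.4, -4.3, 150.9]
tcp_rot: [3.142, 0.001, 2.981]
ft_force: [-0.2, 0.3, 0.3]
opening: 0.006
grip_force: 0.0
```

```bash
python3 -c "
from h import *
import cv2
rel()
a=env.read_camera('top')['frame'][100:280,250:470,::-1];b=env.read_camera('scene')['frame'][120:300,200:420,::-1]
cv2.imwrite('pics/p3.png',cv2.resize(np.hstack([a,b]),(800,327),interpolation=cv2.INTER_CUBIC))"
```

```text
t 7.55 case xyz [-116.5   85.5  150.9] F case [-0.3  0.3  0.3] [3.142e+00 1.000e-03 2.981e+00]
```

View pics/p3.png

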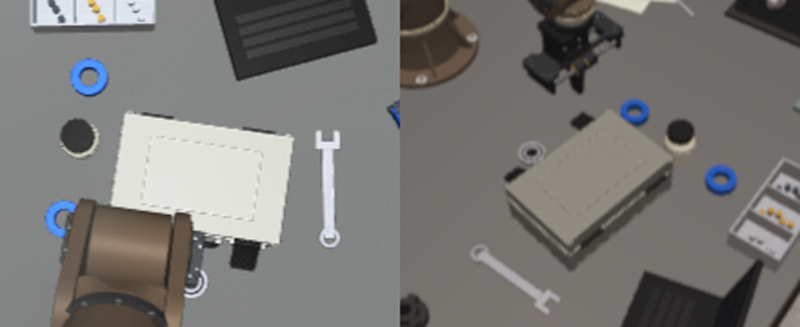

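The lid is shut. Its top corners in the composite are at (127,113), (293,137) and (278,243). The right latch sticks out at (244,256), and the left latch shows in the scene half at (582,121). Both are still open. I'll check the case position after the push.

```bash
python3 -c "
from h import *
c=env.read_camera('top');P=lambda x,y,z:onz(c,250+x/1.818,100+y/1.818,z)[:2]
for n,p in dict(bl=(127,113,94),br=(293,137,94),fr=(278,243,94),l0=(232,268,65),l1=(256,272,65)).items():
    d=P(*p)-C;print(n,d@xv,d@yv)
"
```

```text
bl 82.94004290353449 127.08791526923069
br 83.05262380568738 -128.10107420178562
fr -79.4932417914834 -127.01418827787552
l0 -127.11960557215826 -66.96115685869235
l1 -127.72594333115747 -104.20669672566352
```

The case has not moved, and the right lever sits at y about -85.5, as it should. Pressing the left latch: down first, then in.

>>> arm_command --pt "0 0 30 0 0" --pt "0 0 60 0 0" --pt "0 0 70 0 0" --pt "0 0 77 0 0" --pt "0 0 84 0 0"

```text
t: 8.2
eef_pos: [451.8, -5.0, 66.8]
tcp_rot: [3.142, 0.001, 2.979]
ft_force: [0.9, -1.7, 4.9]
opening: 0.003
grip_force: 2.5
```

>>> arm_command --pt "0 0 6 0 0" --pt "0 0 12 0 0" --pt "0 0 18 0 0" --pt "0 0 24 0 0" --pt "0 0 26 0 0"

```text
t: 8.7
eef_pos: [451.6, -4.7, 40.5]
tcp_rot: [3.142, 0.001, 2.979]
ft_force: [2.9, 0.0, 8.1]
opening: 0.004
grip_force: 3.7
```

>>> arm_command --pt "-3 0 0 0 0" --pt "-6 0 0 0 0" --pt "-8 0 0 0 0" --pt "-10 0 0 0 0" --pt "-12 0 0 0 0"

```text
t: 9.2
eef_pos: [462.8, -6.5, 40.5]
tcp_rot: [3.142, -0.001, 2.979]
ft_force: [-3.7, 0.4, -1.6]
opening: 0.005
grip_force: 1.8
```

```bash
python3 -c "
from h import *
rel()"
```

```text
t 9.2 case xyz [-104.9   85.2   40.5] F case [-3.7 -0.2 -1.6] [ 3.142e+00 -1.000e-03  2.979e+00]
```

>>> arm_command --pt "-1 0 0 0 0" --pt "-2 0 0 0 0" --pt "-3 0 0 0 0" --pt "-4 0 0 0 0"

```text
t: 9.6
eef_pos: [465.6, -6.9, 40.4]
tcp_rot: [3.142, -0.003, 2.979]
ft_force: [-11.5, 1.2, 3.2]
opening: 0.009
grip_force: 6.0
```

>>> arm_command --pt "-1 0 0 0 0" --pt "-2 0 0 0 0"

```text
t: 9.8
eef_pos: [465.7, -7.0, 40.4]
tcp_rot: [3.142, -0.007, 2.979]
ft_force: [-19.9, 2.7, 8.8]
opening: 0.004
grip_force: 10.0
```

```bash
python3 -c "
from h import *
rel()"
```

```text
t 9.8 case xyz [-102.    85.2   40.4] F case [-20.1  -0.5   8.8] [ 3.142 -0.007  2.979]
```

The left lever stopped at x = -102 with force building to 20 N, so it is flush. Next is the right latch.

>>> arm_command --pt "10 0 0 0 0" --pt "30 0 0 0 0" --pt "30 0 -40 0 0" --pt "30 0 -80 0 0" --pt "18 0 -100 0 0"

```text
t: 10.3
eef_pos: [451.9, -4.7, 143.8]
tcp_rot: [3.141, 0.005, 2.979]
ft_force: [-1.0, 0.5, -0.7]
opening: 0.0
grip_force: 0.0
```

>>> arm_command --pt "0 -45 0 0 0" --pt "0 -90 0 0 0" --pt "0 -135 0 0 0" --pt "0 -171 0 0 0" --pt "0 -171 0 0 0"

```text
t: 10.8
eef_pos: [424.1, -177.3, 141.1]
tcp_rot: [-3.14, 0.004, 2.975]
ft_force: [0.2, 0.8, 0.2]
opening: 0.004
grip_force: 0.0
```

```bash
python3 -c "
from h import *
rel()"
```

```text
t 10.8 case xyz [-115.8  -89.6  141.1] F case [0.  0.8 0.2] [-3.14   0.004  2.975]
```

>>> arm_command --pt "0 1 30 0 0" --pt "0 1 58 0 0" --pt "0 1 66 0 0" --pt "0 1 73 0 0" --pt "0 1 80 0 0"

```text
t: 11.3
eef_pos: [424.4, -172.5, 61.0]
tcp_rot: [-3.141, 0.002, 2.98]
ft_force: [0.6, 0.5, 5.8]
opening: 0.005
grip_force: 2.3
```

>>> arm_command --pt "0 0 6 0 0" --pt "0 0 12 0 0" --pt "0 0 18 0 0" --pt "0 0 20 0 0" --pt "0 0 20 0 0"

```text
t: 11.8
eef_pos: [424.0, -172.5, 40.5]
tcp_rot: [-3.142, 0.001, 2.979]
ft_force: [-0.5, 0.8, 1.7]
opening: 0.002
grip_force: 1.2
```

>>> arm_command --pt "-3 0 0 0 0" --pt "-6 0 0 0 0" --pt "-8 0 0 0 0" --pt "-10 0 0 0 0" --pt "-12 0 0 0 0"

```text
t: 12.3
eef_pos: [435.4, -174.2, 40.5]
tcp_rot: [3.141, -0.001, 2.979]
ft_force: [-4.3, 0.6, -1.4]
opening: 0.003
grip_force: 1.8
```

```bash
python3 -c "
from h import *
rel()"
```

```text
t 12.3 case xyz [-105.1  -84.7   40.5] F case [-4.4 -0.1 -1.4] [ 3.141e+00 -1.000e-03  2.979e+00]
```

>>> arm_command --pt "-1 0 0 0 0" --pt "-2 0 0 0 0" --pt "-3 0 0 0 0" --pt "-4 0 0 0 0"

```text
t: 12.7
eef_pos: [437.8, -174.5, 40.4]
tcp_rot: [3.141, -0.004, 2.98]
ft_force: [-16.8, -3.2, 3.5]
opening: 0.004
grip_force: 8.0
```

>>> arm_command --pt "-1 0 0 0 0" --pt "-2 0 0 0 0"

```text
t: 12.9
eef_pos: [438.0, -174.4, 40.4]
tcp_rot: [3.14, -0.007, 2.98]
ft_force: [-25.1, -6.0, 9.7]
opening: 0.004
grip_force: 11.6
```

>>> arm_command --pt "10 0 0 0 0" --pt "35 0 0 0 0" --pt "35 0 -45 0 0" --pt "35 0 -95 0 0" --pt "35 0 -120 0 0"

```text
t: 13.4
eef_pos: [408.3, -170.5, 164.4]
tcp_rot: [-3.139, 0.006, 2.979]
ft_force: [-0.1, 0.3, -1.0]
opening: 0.005
grip_force: 0.0
```

>>> arm_command --pt "0 -50 0 0 0" --pt "0 -100 0 0 0" --pt "0 -150 0 0 0" --pt "0 -200 0 0 0" --pt "0 -250 0 0 0"

```text
t: 13.9
eef_pos: [366.3, -419.1, 161.3]
tcp_rot: [-3.14, 0.003, 2.979]
ft_force: [1.4, -0.5, -0.4]
opening: 0.006
grip_force: 0.0
```

>>> arm_command --pt "0 0 0 0 0" --pt "0 0 0 0 0" --pt "0 0 0 0 0"

```text
t: 14.2
eef_pos: [366.7, -415.7, 160.7]
tcp_rot: [-3.141, 0.001, 2.98]
ft_force: [0.0, 0.1, -0.2]
opening: 0.008
grip_force: 0.0
```

```bash
python3 -c "
from h import *
import cv2
rel()
a=env.read_camera('top')['frame'][130:290,260:460,::-1];b=env.read_camera('scene')['frame'][150:310,200:400,::-1]
cv2.imwrite('pics/p4.png',cv2.resize(np.hstack([a,b]),(800,320),interpolation=cv2.INTER_CUBIC))"
```

```text
t 14.2 case xyz [-134.2 -334.1  160.7] F case [-0.   0.1 -0.2] [-3.141e+00  1.000e-03  2.980e+00]
```

View pics/p4.png

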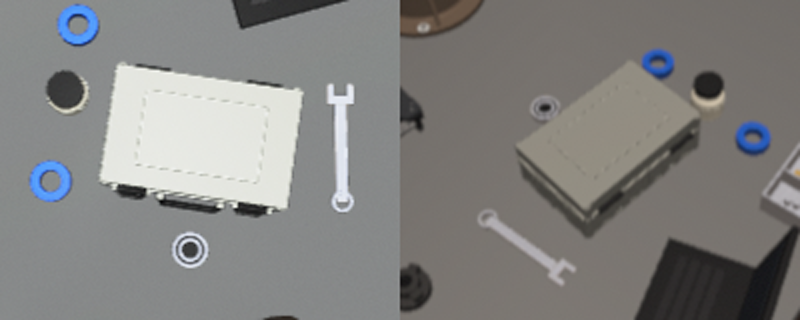

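The lid is shut, and both latches look flush at composite (131,191) and (252,210). The bearing, wrench and jar are where they were. One quick numeric check of the lever ends before I hand in.

```bash
python3 - <<'E'
from h import *
c=env.read_camera('top');g=c['frame'].max(2).astype(int)
for y in (85,-85):
    for dy in (-8,0,8):
        out=[]
        for x in range(-125,-78,3):   # sample along case x at z=30
            p=np.array([*(C+x*xv+(y+dy)*yv),30.]);M=np.array(c['world_from_camera']);q=M[:3,:3].T@(p-M[:3,3]);f=200/np.tan(np.radians(c['vertical_fov']/2))
            out.append(g[int(round(q[1]/q[2]*f+c['cy'])),int(round(q[0]/q[2]*f+c['cx']))])
        print(y+dy,out)
E
```

```text
77 [np.int64(138), np.int64(139), np.int64(138), np.int64(138), np.int64(140), np.int64(139), np.int64(137), np.int64(137), np.int64(138), np.int64(139), np.int64(69), np.int64(35), np.int64(56), np.int64(42), np.int64(34), np.int64(113)]
85 [np.int64(137), np.int64(137), np.int64(137), np.int64(138), np.int64(138), np.int64(137), np.int64(138), np.int64(138), np.int64(138), np.int64(99), np.int64(71), np.int64(34), np.int64(33), np.int64(60), np.int64(38), np.int64(75)]
93 [np.int64(137), np.int64(137), np.int64(139), np.int64(137), np.int64(140), np.int64(138), np.int64(138), np.int64(137), np.int64(138), np.int64(138), np.int64(81), np.int64(44), np.int64(34), np.int64(45), np.int64(40), np.int64(59)]
-93 [np.int64(138), np.int64(139), np.int64(138), np.int64(138), np.int64(138), np.int64(137), np.int64(138), np.int64(139), np.int64(139), np.int64(79), np.int64(53), np.int64(30), np.int64(31), np.int64(53), np.int64(38), np.int64(107)]
-85 [np.int64(139), np.int64(136), np.int64(139), np.int64(138), np.int64(139), np.int64(138), np.int64(138), np.int64(138), np.int64(139), np.int64(127), np.int64(72), np.int64(32), np.int64(30), np.int64(58), np.int64(40), np.int64(46)]
-77 [np.int64(138), np.int64(139), np.int64(140), np.int64(138), np.int64(139), np.int64(138), np.int64(138), np.int64(136), np.int64(139), np.int64(138), np.int64(46), np.int64(35), np.int64(37), np.int64(45), np.int64(39), np.int64(122)]
```

Both lever ends sit within a few mm of the front, at x of about -96 including the lip, and match left to right. Handing in.

```bash
python3 -c "
from cell import env
print(env.job_done())"
```

```text
the job is handed in; nothing more can be done
None
```

I pushed the case lid fully shut, then pressed both latches flush. The final images showed the case and nearby items unmoved, and I handed the job in at about 14 s; no verdict came back.

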